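# Change over the bit trays

## Task

First put the orange bit tray away by pushing it fully home into its case, then hook a fingertip behind the lip of the green bit tray and draw it out to its stop. Do not pinch either lip, leave the orange tray shut, and leave the screwdriver, the jar and the brush where they are.

Things in the scene. Friction and masses are not known exactly. Their poses are not given: they have to be found in the camera images.
- case_orange: Frosted see-through bit case fixed to the bench, an open-fronted sleeve 150 long (x) x 116 wide (y) x 51 mm high that holds the orange tray. Origin: centre of its underside. Its x axis points level from the open front to the closed back, z up; the tray slides out along its -x. It may stand turned up to about 10 degrees.
- orange_tray (a joint): How far the orange tray is drawn out, in m: 0 fully home (front plate 70 mm before the case's front edge), 0.10 at the outer stop. Level slide with about 2.5 N of friction, no spring or catch: it stays where it is left. Both ends are hard stops. The tray weighs about 0.3 kg.
- orange_lip_front (a point): Orange front plate of the orange tray's lip, 108 wide (y), 30 high (5 to 35 mm above the bench), 5 mm thick. Point: centre of its outer (front, -x) face, 20 mm above the bench. Axes as the case's. It moves with the tray.
- orange_lip_back (a point): Steel strip lining the back of the orange tray's upright front lip; this is the surface to hook behind. Point: centre of the strip's back face, 20 mm above the bench. The strip is 100 wide (y), 22 high (top 31 mm above the bench); with the 5 mm coloured front plate before it the lip is 9 mm thick. Axes as the case's. It moves with the tray.
- case_green: Frosted see-through bit case fixed to the bench, an open-fronted sleeve 150 long (x) x 116 wide (y) x 51 mm high that holds the green tray. Origin: centre of its underside. Its x axis points level from the open front to the closed back, z up; the tray slides out along its -x. It may stand turned up to about 10 degrees.
- green_tray (a joint): How far the green tray is drawn out, in m: 0 fully home (front plate 70 mm before the case's front edge), 0.10 at the outer stop. Level slide with about 2.5 N of friction, no spring or catch: it stays where it is left. Both ends are hard stops. The tray weighs about 0.3 kg.
- green_lip_front (a point): Lime-green front plate of the green tray's lip, 108 wide (y), 30 high (5 to 35 mm above the bench), 5 mm thick. Point: centre of its outer (front, -x) face, 20 mm above the bench. Axes as the case's. It moves with the tray.
- green_lip_back (a point): Steel strip lining the back of the green tray's upright front lip; this is the surface to hook behind. Point: centre of the strip's back face, 20 mm above the bench. The strip is 100 wide (y), 22 high (top 31 mm above the bench); with the 5 mm coloured front plate before it the lip is 9 mm thick. Axes as the case's. It moves with the tray.
- green_well (a point): Middle of the floor of the green tray's finger well, the empty place behind its lip, open from above; 30 mm behind the steel strip, 9 mm above the bench. The well is 98 mm wide between side walls 21 mm high and reaches 61 mm from the strip back to the edge of the case's roof (51 mm high) with the tray home, 75 mm to the bit block (17 mm high, bits to 41 mm) when drawn out. Moves with the tray; axes as the case's.
- driver: Loose screwdriver with a lime-green handle, lying between the two cases, 160 long (x) x 26 mm thick; origin on the bench under its middle. Bystander.
- screw_jar: Loose amber jar, 52 mm across, 60 mm high, outside one of the cases; origin at the centre of its underside. Bystander.
- brush: Loose flat wooden brush, lying, 167 long (x) x 24 x 14 mm, outside the other case; origin on the bench near its middle. Bystander.
Not all that is in view belongs to the job. What is shaped like the case_green but purple is not meant.

How it is judged:
By the outcome, as a careful person would: the job done as asked, in the order asked, and still so for the second after the job is handed in, with the robot touching nothing.
It also fails if it takes over 45 s, if anything falls off the work surface, if the arm or the gripper's body presses on something with over 40 N, if the wrist force passes 120 N, or if a joint passes its speed limit or range.

## Robot

A 6-joint arm with a two-finger parallel gripper is mounted at the origin on the work surface. World frame = base frame: x ahead of the robot, y to its left, z up, the work surface at z = 0. Lengths are in m, angles in rad, forces in N, time in s.
With the tool pointing down it reaches from about 0.35 to 0.975 m from the base axis. Payload 4.9 kg.
Tool frame: the origin (TCP) lies at the very end of the fingers, on their centre line; the grasp point (between the pads) lies 19 mm behind it (ctrl.grip_point_offset is the distance from the TCP to the grasp point, in m); z points along the fingers, y is the line along which they close (so a half turn about z gives the same grasp; the last joint's range is limited). The gripper opens to 85 mm and grips with 20 to 120 N. Pads are 22 mm wide; open, the fingers measure 114 mm over their backs; the gripper's body (76 mm by 85 mm) begins 54 mm behind the grasp point. The pads swing forward as they close: fully open they stand 13 mm farther back than shut.
Start: joints at [-1.448, 0.053, 1.613, -0, 1.476, -0.119], TCP at [0.15, -0.607, 0.231] pointing down, gripper open.
Joint ranges: [-3.01, 3.01], [-1.01, 2.22], [0.06, 2.58], [-1.02, 4.17], [0.09, 2.62], [-3.14, 3.14]. Speed limits (rad/s): [2.57, 2.57, 3.14, 3.14, 3.14, 3.14].

## Interface

Orientations are given as a rotation vector (axis times angle).
In Python, from station import ctrl gives the robot as it stands.
- The arm moves only by the tool send_rows, never from a script. Its argument "rows" is a list of rows, each a list of 3 entries, a list of its own where there are three numbers: the finger opening in cm, from 0 to 8.54, then the shift along the tool's x, y, z in cm, then the turn about the tool's z in degrees. A call has 1 to 10 rows; each row shifts and turns the commanded pose from where the row before left it, along the tool's axes as they then stand; what a row does not reach is not made up. A row lasts 1/8 s, in which the tool goes at most 62.5 mm and 10.7 degrees, less where a joint would pass 70% of its speed; a pose out of reach is approached as far as the arm can. A call with a gripper value outside its range is refused whole. The fingers move at their own pace and stop on an object; "newtons" is the grip in N (left out, the last holds). Time passes only in rows, so rows that do not move let the fingers close. It gives the time, the measured TCP pose, the force, the opening and the grip force at its end, in the units of the state.
- ctrl.get_obs(): the state, without advancing time (a new reading comes with each control period).
- ctrl.get_image(name): name is "side" or "top" or "wrist"; returns a dict with "frame" (480x640x3 uint8, red, green, blue), "range_z" (480x640 float32, m along the optical axis (not along the pixel's ray), 0 where there is no reading), "fx", "fy", "cx", "cy" (pixels), "cam_to_world" (4x4, takes a point from camera to world coordinates). Camera axes: x right, y down, z forward; pixel columns grow to the right and rows downward; lengths in m; the calibration is good to about 2 mm. A picture is of the moment at which its call begins.
- ctrl.finish_job(): hands the job in; it is judged then, once.
The state is a dict: "t": time; "q": joint angles; "dq": joint speeds; "effort": joint torques, N m; "tool_pos": TCP position; "tool_rot": TCP orientation; "contact_force": force on the tool from outside, world axes, zero at the start; "wrist_torque": the same for the moment, N m; "opening": finger opening in m; "grip_force": force on a finger pad.
Only numpy, scipy, OpenCV 4.12 (cv2) and the standard library are available. Lean on these libraries where they do the work, as an engineer would, in place of code of your own. Each camera call takes 0.05 s, during which the arm holds its last target. There are 200 camera calls.

## Working session

There is one attempt and no reset: what is moved stays moved. The work goes in short steps, Python scripts to look and compute and a tool call to move; the robot and the scene stay as the last step left them, time stands still between calls to the robot, and variables do not carry over. Pictures are saved under pics/ and viewed, at most 10 in all, crops included, and the job is handed in when it is done.

Besides the shell and the picture viewer there is one more tool, called after "Call:" as name(argument=value, ...) on one line, values as JSON. send_rows: Moves the arm, as the interface text tells. Its arguments: {"type":"object","properties":{"rows":{"type":"array","items":{"type":"array"}},"newtons":{"type":"number"}},"required":["rows"]}

```bash
mkdir -p pics; cat > h.py <<'E'
import numpy as np, cv2
from station import ctrl
def save(im,name): cv2.imwrite('pics/'+name,cv2.cvtColor(im,cv2.COLOR_RGB2BGR))
def ray(d,uv,z):
    uv=np.atleast_2d(uv).astype(float);T=np.array(d['cam_to_world'])
    r=np.c_[(uv[:,0]-d['cx'])/d['fx'],(uv[:,1]-d['cy'])/d['fy'],np.ones(len(uv))]@T[:3,:3].T
    o=T[:3,3];return o+r*((z-o[2])/r[:,2])[:,None]
def pts(d):
    v,u=np.mgrid[:480,:640];z=d['range_z'];T=np.array(d['cam_to_world'])
    p=np.stack([(u-d['cx'])/d['fx']*z,(v-d['cy'])/d['fy']*z,z],-1)@T[:3,:3].T+T[:3,3]
    p[z==0]=np.nan;return p
E
python3 - <<'E'
from h import *
for n in('top','side'):
    d=ctrl.get_image(n);save(d['frame'],n+'0.png');np.save(n+'0.npy',d,allow_pickle=True)
    print(n,np.round(d['cam_to_world'],3).tolist(),d['fx'])
o=ctrl.get_obs();print(o['tool_pos'],o['tool_rot'],o['t'],o['contact_force'])
E
```

```text
top [[0.014, -0.997, 0.07, 0.505], [-1.0, -0.013, 0.013, 0.003], [-0.012, -0.071, -0.997, 0.943], [0.0, 0.0, 0.0, 1.0]] 442.4381909331209
side [[-0.997, -0.055, 0.046, 0.511], [-0.071, 0.69, -0.72, 0.671], [0.008, -0.722, -0.692, 0.693], [0.0, 0.0, 0.0, 1.0]] 486.4255771416844
[ 0.14957953 -0.6062531   0.23017387] [-3.11678917e+00 -3.78706910e-01  2.56545985e-05] 0.1 [ 0.16288292  0.17301286 -0.39124404]
```

View pics/top0.png

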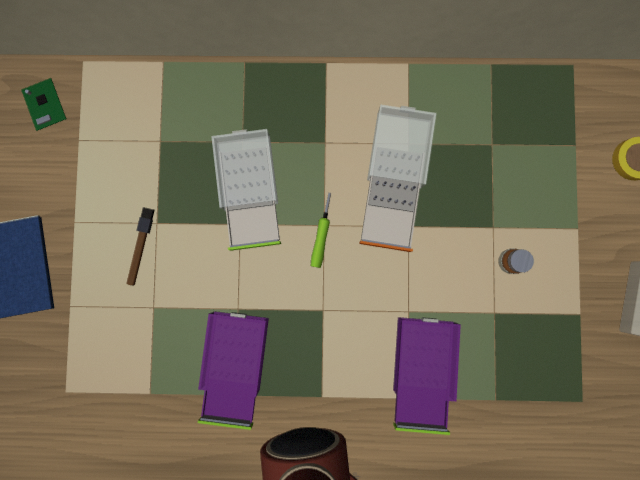

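View pics/side0.png

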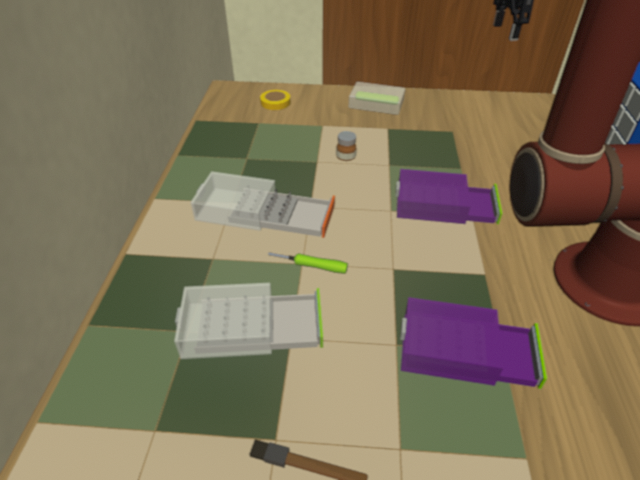

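The top view shows the frosted case with the green lip at (255,245) and the frosted case with the orange lip, drawn out, at (386,245). These could be taken for the green lip:
- Purple decoy lips at (226,423) and (422,431).
- The green driver handle at (320,240).

By the description (frosted case), I choose (255,245). The only orange lip is at (386,245). Next I measure both.

```bash
cat > m.py <<'E'
from h import *
def lips(d,z=.035):
    hsv=cv2.cvtColor(d['frame'],cv2.COLOR_RGB2HSV);out=[]
    for n,lo,hi in(('orange',(3,150,90),(16,255,255)),('green',(32,120,90),(55,255,255))):
        m=cv2.inRange(hsv,lo,hi);k,l,s,c=cv2.connectedComponentsWithStats(m)
        for i in range(1,k):
            if s[i,4]<40: continue
            v,u=np.nonzero(l==i);p=ray(d,np.c_[u,v],z)[:,:2];
            r=cv2.minAreaRect((p*1000).astype(np.float32));b=cv2.boxPoints(r)
            print(n,c[i].round(),s[i,4],'ctr',np.round(r[0],1),'size',np.round(r[1],1),'box',b.round().tolist())
            P=pts(d)[v,u];print('   depth z med',np.nanmedian(P,0).round(4),np.nanpercentile(P[:,2],95).round(3))
E
python3 - <<'E'
from m import *
for n in('top','side'):
    d=np.load(n+'0.npy',allow_pickle=True).item();print(n);lips(d)
d=np.load('top0.npy',allow_pickle=True).item();P=pts(d)
# case bodies: points with z in .045-.06
m=((P[...,2]>.043)&(P[...,2]<.058)).astype(np.uint8);k,l,s,c=cv2.connectedComponentsWithStats(m)
for i in range(1,k):
    if s[i,4]>300:
        v,u=np.nonzero(l==i);r=cv2.minAreaRect((P[v,u,:2]*1000).astype(np.float32));print('case',c[i].round(),s[i,4],np.round(r[0]),np.round(r[1]),r[2])
cv2.imwrite('pics/crop.png',cv2.cvtColor(cv2.resize(d['frame'][95:280,190:460],None,fx=2.8,fy=2.8),cv2.COLOR_RGB2BGR))
E
```

```text
top
orange [386. 246.] 160 ctr [ 555.6 -129.8] size [107.9   6.2] box [[545.0, -183.0], [551.0, -184.0], [567.0, -77.0], [560.0, -76.0]]
   depth z med [ 0.5559 -0.1301  0.034 ] 0.037
orange [506. 262.] 58 ctr [ 526.7 -376.6] size [39.3 14.2] box [[506.0, -372.0], [508.0, -386.0], [547.0, -381.0], [545.0, -367.0]]
   depth z med [ 0.5244 -0.3745  0.0337] 0.039
orange [282. 469.] 126 ctr [112.1  78.2] size [24.9 40.3] box [[89.0, 84.0], [118.0, 55.0], [135.0, 73.0], [107.0, 101.0]]
   depth z med [0.2252 0.0555 0.2976] 0.302
green [320. 242.] 507 ctr [562.1   6.3] size [ 23.3 102.1] box [[510.0, 3.0], [610.0, -14.0], [614.0, 9.0], [514.0, 26.0]]
   depth z med [0.561  0.006  0.0222] 0.026
green [254. 245.] 156 ctr [553.3 142.1] size [  6.7 106.3] box [[543.0, 194.0], [557.0, 89.0], [564.0, 90.0], [549.0, 195.0]]
   depth z med [0.5541 0.1429 0.0338] 0.037
green [224. 425.] 163 ctr [193.  193.7] size [107.5   5.9] box [[184.0, 141.0], [190.0, 140.0], [202.0, 247.0], [196.0, 247.0]]
   depth z med [0.1925 0.1947 0.0343] 0.037
green [422. 431.] 166 ctr [ 188.1 -202.5] size [107.6   5.8] 
[... 1452 characters left out ...]
08.0, 22.0], [610.0, 5.0], [615.0, 35.0], [513.0, 52.0]]
   depth z med [0.5602 0.0135 0.021 ] 0.025
green [320. 318.] 159 ctr [552.2 153.6] size [  5.1 124.8] box [[541.0, 215.0], [558.0, 91.0], [563.0, 92.0], [546.0, 216.0]]
   depth z med [0.5517 0.1603 0.0345] 0.037
green [541. 356.] 270 ctr [194.4 204.3] size [127.6  13.4] box [[176.0, 143.0], [189.0, 140.0], [213.0, 266.0], [199.0, 268.0]]
   depth z med [0.1933 0.2085 0.0346] 0.037
case [402. 144.] 4146 [ 768. -162.] [117. 157.] 81.51097106933594
case [243. 168.] 4125 [715. 166.] [157. 116.] 8.10301685333252
case [232. 354.] 4535 [338. 178.] [117. 157.] 84.03709411621094
case [428. 360.] 4649 [ 334. -212.] [117. 156.] 86.1983413696289
```

View pics/crop.png

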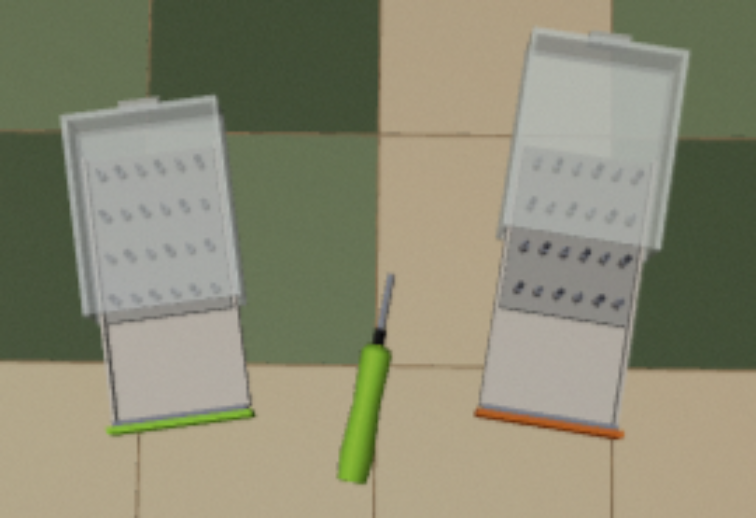

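The crop confirms that the left frosted case holds the green tray, lip at top-view (255,245), nearly home. The right frosted case holds the orange tray, drawn out about 66 mm, lip at top-view (386,245). Sizes and heights fit: lips are 107 mm wide with tops at 35 mm, and the case is 117 mm wide. The orange case is turned about -8.5° and the green about +7.8°. I'll go in front of the orange lip with closed fingers.

Call:
send_rows(rows=[[0, [4.6, -3.8, 0], 0], [0, [4.6, -3.8, 0], 0], [0, [4.6, -3.8, 0], 0], [0, [4.6, -3.8, 0], 0], [0, [4.6, -3.8, 0], 0], [0, [4.6, -3.8, 0], 0], [0, [4.6, -3.8, 0], 0], [0, [4.6, -3.8, 0], 0], [0, [4.6, -3.8, 0], 0], [0, [4.6, -3.8, 0], 0]], newtons=40)

```text
t: 1.35
tool_pos: [0.5059, -0.1258, 0.231]
tool_rot: [3.119, 0.379, -0.0]
contact_force: [0.9, -1.6, 1.0]
opening: -0.0001
grip_force: 0.0
```

Call:
send_rows(rows=[[0, [0, 0, 0], 7.5], [0, [0, 0, 0], 7.5], [0, [0, 0, 4], 7.5], [0, [0, 0, 4], 0], [0, [0, 0, 3], 0], [0, [0, 0, 0], 0], [0, [0, 0, 0], 0]])

```text
t: 2.22
tool_pos: [0.5059, -0.128, 0.1225]
tool_rot: [3.132, -0.237, 0.002]
contact_force: [0.1, -0.1, -0.0]
opening: 0.0003
grip_force: 0.0
```

```bash
cat > s.py <<'E'
from m import *
from scipy.spatial.transform import Rotation as Ro
def state(target=None):
    o=ctrl.get_obs();R=Ro.from_rotvec(o['tool_rot']).as_matrix()
    print('t',o['t'],'tcp',o['tool_pos'].round(4),'yaw',np.degrees(np.arctan2(R[1,0],R[0,0])).round(1),'z',R[:,2].round(3),'F',o['contact_force'].round(1),'op',o['opening'])
    if target is not None: print('tool shift cm',(R.T@(np.array(target)-o['tool_pos'])*100).round(2))
E
python3 - <<'E'
from s import *
state([.508,-.123,.13])
for n in('wrist','top'):
    d=ctrl.get_image(n);save(d['frame'],n+'1.png');print(n);lips(d)
E
```

```text
t 2.225 tcp [ 0.5059 -0.128   0.1225] yaw -8.6 z [ 0.001 -0.001 -1.   ] F [ 0.1 -0.1 -0. ] op 0.000314090795928874
tool shift cm [ 0.13 -0.52 -0.75]
wrist
orange [309. 166.] 1659 ctr [ 557.7 -128.2] size [107.6   5.3] box [[547.0, -181.0], [552.0, -182.0], [568.0, -75.0], [563.0, -75.0]]
   depth z med [ 0.5573 -0.1292  0.0347] 0.036
green [ 98. 180.] 4870 ctr [564.7  -0.8] size [20.6 98.9] box [[514.0, -2.0], [612.0, -19.0], [615.0, 1.0], [518.0, 18.0]]
   depth z med [0.567  0.0054 0.0229] 0.025
top
orange [370. 244.] 63 ctr [560.6 -97.1] size [41.7  6.1] box [[554.0, -117.0], [560.0, -118.0], [567.0, -77.0], [561.0, -76.0]]
   depth z med [ 0.5609 -0.0972  0.0344] 0.037
orange [384. 293.] 1136 ctr [ 457.4 -127.5] size [ 30.9 235.1] box [[342.0, -100.0], [562.0, -183.0], [573.0, -155.0], [353.0, -71.0]]
   depth z med [ 0.4808 -0.0666  0.4585] 0.471
orange [434. 277.] 1552 ctr [ 494.7 -229.4] size [135.9  82.4] box [[430.0, -276.0], [506.0, -308.0], [559.0, -183.0], [483.0, -151.0]]
   depth z med [ 0.4981 -0.1266  0.4395] 0.442
orange [507. 261.] 91 ctr [ 527.9 -378.4] size [45.  
[... 648 characters left out ...]
0.4692] 0.473
green [320. 243.] 521 ctr [561.9   5.8] size [ 23.3 102.2] box [[510.0, 4.0], [610.0, -15.0], [614.0, 8.0], [514.0, 27.0]]
   depth z med [0.5609 0.0058 0.0225] 0.026
green [254. 245.] 155 ctr [553.3 141.2] size [  6.7 108.1] box [[543.0, 194.0], [557.0, 87.0], [564.0, 88.0], [549.0, 195.0]]
   depth z med [0.5541 0.1415 0.0342] 0.037
green [224. 425.] 166 ctr [193.  192.9] size [109.2   6. ] box [[184.0, 139.0], [190.0, 138.0], [202.0, 247.0], [196.0, 247.0]]
   depth z med [0.1923 0.1942 0.0344] 0.037
green [438. 432.] 69 ctr [ 186.  -234.3] size [43.9  5.6] box [[182.0, -256.0], [187.0, -256.0], [190.0, -213.0], [185.0, -212.0]]
   depth z med [ 0.1859 -0.2341  0.0354] 0.038
```

View pics/wrist1.png

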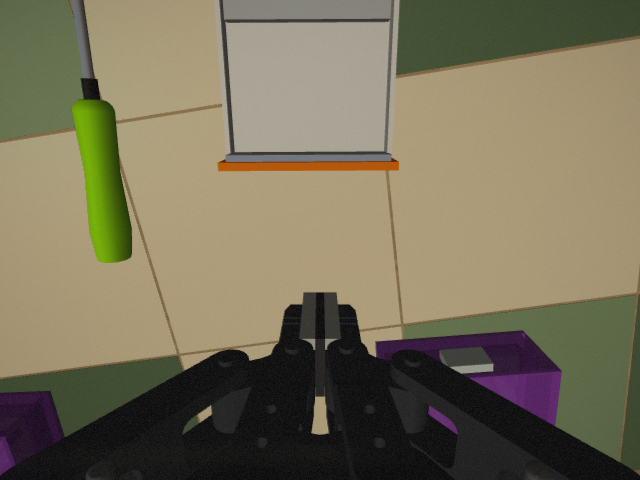

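The wrist view shows the orange lip ahead at (309,166), square to the tool. The closed fingertips are at (320,295) and the driver is well clear at (100,180). I'll go down and push.

Call:
send_rows(rows=[[0, [0, -0.5, 3], 0], [0, [0, 0, 3], 0], [0, [0, 0, 3], 0], [0, [0, 0, 1.4], 0], [0, [1.5, 0, 0], 0], [0, [1.5, 0, 0], 0], [0, [0.6, 0, 0], 0], [0, [0.6, 0, 0], 0], [0, [0.6, 0, 0], 0]])

```text
t: 3.45
tool_pos: [0.5536, -0.1299, 0.0174]
tool_rot: [-3.133, 0.237, 0.001]
contact_force: [-2.7, -0.1, 1.6]
opening: -0.0001
grip_force: 1.4
```

Call:
send_rows(rows=[[0, [0.7, 0, 0], 0], [0, [0.7, 0, 0], 0], [0, [0.7, 0, 0], 0], [0, [0.7, 0, 0], 0], [0, [0.7, 0, 0], 0], [0, [0.7, 0, 0], 0]])

```text
t: 4.2
tool_pos: [0.5954, -0.1362, 0.0172]
tool_rot: [-3.132, 0.237, 0.0]
contact_force: [-2.6, 1.5, 1.4]
opening: -0.0
grip_force: 1.5
```

Call:
send_rows(rows=[[0, [0.4, 0, 0], 0], [0, [0.4, 0, 0], 0], [0, [0.3, 0, 0], 0], [0, [0.2, 0, 0], 0]])

```text
t: 4.7
tool_pos: [0.6079, -0.1381, 0.0172]
tool_rot: [-3.132, 0.237, 0.0]
contact_force: [-2.4, 2.8, 0.1]
opening: 0.0001
grip_force: 1.3
```

Call:
send_rows(rows=[[0, [0.2, 0, 0], 0], [0, [0.2, 0, 0], 0], [0, [0.2, 0, 0], 0]])

```text
t: 5.08
tool_pos: [0.6105, -0.1385, 0.0171]
tool_rot: [-3.132, 0.236, 0.015]
contact_force: [-18.2, 4.2, 13.4]
opening: -0.0001
grip_force: 9.4
```

Call:
send_rows(rows=[[0, [0.2, 0, 0], 0], [0, [0.2, 0, 0], 0]])

```text
t: 5.32
tool_pos: [0.6105, -0.1385, 0.017]
tool_rot: [-3.13, 0.235, 0.033]
contact_force: [-32.9, 6.4, 24.6]
opening: -0.0001
grip_force: 17.0
```

Force climbs while the position holds at 0.6105, so the orange tray is at its stop. I'll back off, rise and look.

Call:
send_rows(rows=[[0, [-2, 0, 0], 0], [0, [-2, 0, 0], 0], [0, [-1, 0, 0], 0], [0, [0, 0, -4], 0], [0, [0, 0, -4], 0], [0, [0, 0, -4], 0], [0, [0, 0, -4], 0], [0, [0, 0, 0], 0]])

```text
t: 6.32
tool_pos: [0.5715, -0.1336, 0.1828]
tool_rot: [3.129, -0.237, 0.016]
contact_force: [0.7, -0.4, -0.7]
opening: -0.0
grip_force: 0.0
```

```bash
python3 - <<'E'
from s import *
state([.574,.144,.175])
d=ctrl.get_image('wrist');print(d['frame'].shape);lips(d);save(d['frame'],'wrist2.png')
E
```

```text
t 6.325 tcp [ 0.5715 -0.1336  0.1828] yaw -8.7 z [ 0.01  -0.004 -1.   ] F [ 0.7 -0.4 -0.7] op -3.6174354911626316e-05
tool shift cm [ -3.94 -27.48   0.67]
(480, 640, 3)
orange [314. 154.] 1012 ctr [ 625.5 -138. ] size [107.7   5.8] box [[615.0, -191.0], [620.0, -192.0], [636.0, -85.0], [631.0, -84.0]]
   depth z med [ 0.6256 -0.1371  0.0348] 0.036
orange [626. 224.] 756 ctr [ 532.2 -372.6] size [45.2 18.9] box [[509.0, -364.0], [510.0, -383.0], [555.0, -381.0], [554.0, -362.0]]
   depth z med [ 0.5363 -0.3726  0.0332] 0.039
green [156. 250.] 2811 ctr [568.    0.6] size [ 21.4 101.1] box [[516.0, -1.0], [616.0, -19.0], [620.0, 2.0], [520.0, 20.0]]
   depth z med [0.5664 0.0061 0.0228] 0.025
green [ 25. 282.] 359 ctr [559.3 114.9] size [ 5.6 47.6] box [[553.0, 138.0], [560.0, 91.0], [565.0, 92.0], [559.0, 139.0]]
   depth z med [0.5593 0.1151 0.0348] 0.036
```

Call:
send_rows(rows=[[0, [-1.6, -5.3, 0], 0], [0, [-1.6, -5.3, 0], 0], [0, [-1.6, -5.3, 0], 0], [0, [-1.6, -5.3, 0], 0], [0, [-1.6, -5.3, 0], 0], [0, [0, 0, 0], -8.2], [0, [0, 0, 0], -8.2], [0, [0, 0, 0], 0], [0, [0, 0, 0], 0]])

```text
t: 7.5
tool_pos: [0.5287, 0.1415, 0.1762]
tool_rot: [3.134, 0.209, -0.002]
contact_force: [-0.1, 0.6, -0.3]
opening: 0.0
grip_force: 0.0
```

```bash
python3 - <<'E'
from s import *
state([.589,.146,.15])
d=ctrl.get_image('wrist');lips(d);save(d['frame'],'wrist3.png')
E
```

```text
t 7.5 tcp [0.5287 0.1415 0.1762] yaw 7.6 z [-0.001 -0.    -1.   ] F [-0.1  0.6 -0.3] op 3.566196338472257e-05
tool shift cm [6.04 0.35 2.62]
orange [  5. 140.] 488 ctr [553.6 374.3] size [ 9.7 57.9] box [[524.0, 373.0], [582.0, 366.0], [583.0, 376.0], [525.0, 382.0]]
   depth z med [0.5598 0.3932 0.0121] 0.013
orange [631. 124.] 123 ctr [631.1 -67.9] size [ 4.8 12.6] box [[628.0, -62.0], [630.0, -74.0], [634.0, -74.0], [633.0, -61.0]]
   depth z med [ 0.6332 -0.0845  0.0133] 0.021
orange [  4. 212.] 251 ctr [508.  382.4] size [ 6.  55.4] box [[480.0, 385.0], [535.0, 374.0], [536.0, 380.0], [481.0, 391.0]]
   depth z med [0.4983 0.4011 0.012 ] 0.013
green [490. 194.] 4006 ctr [566.4  18.3] size [25.9 99.6] box [[515.0, 15.0], [613.0, -4.0], [618.0, 22.0], [520.0, 40.0]]
   depth z med [0.5664 0.0119 0.0219] 0.025
green [320. 190.] 1110 ctr [556.2 145.2] size [  8.3 108.1] box [[545.0, 198.0], [559.0, 91.0], [567.0, 92.0], [553.0, 199.0]]
   depth z med [0.555  0.1437 0.0346] 0.036
```

View pics/wrist3.png

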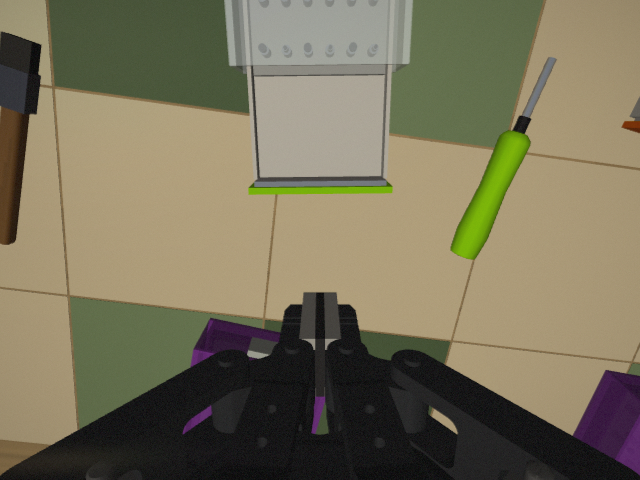

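The wrist view shows the chosen lime lip at (320,188) on the frosted case. The empty well is behind it at (320,125), and the roof edge is at row 70. I'll go over the well and down, with the fingers shut.

Call:
send_rows(rows=[[0, [3.2, 0, 0], 0], [0, [3.1, 0, 0], 0], [0, [0, 0, 4], 0], [0, [0, 0, 4], 0], [0, [0, 0, 4], 0], [0, [0, 0, 2], 0], [0, [0, 0, 1], 0], [0, [0, 0, 1], 0], [0, [0, 0, 0], 0]])

```text
t: 8.68
tool_pos: [0.5918, 0.1503, 0.0176]
tool_rot: [-3.134, -0.212, -0.001]
contact_force: [0.3, 1.1, -0.4]
opening: -0.0004
grip_force: 0.0
```

Call:
send_rows(rows=[[0, [-0.8, 0, 0], 0], [0, [-0.5, 0, 0], 0], [0, [-0.5, 0, 0], 0], [0, [-0.5, 0, 0], 0], [0, [-0.5, 0, 0], 0], [0, [-0.5, 0, 0], 0], [0, [-0.5, 0, 0], 0], [0, [-0.5, 0, 0], 0]])

```text
t: 9.68
tool_pos: [0.549, 0.1443, 0.0176]
tool_rot: [3.134, 0.212, 0.001]
contact_force: [3.7, -0.0, 0.3]
opening: -0.0002
grip_force: 1.4
```

Call:
send_rows(rows=[[0, [-0.7, 0, 0], 0], [0, [-0.7, 0, 0], 0], [0, [-0.7, 0, 0], 0], [0, [-0.7, 0, 0], 0], [0, [-0.5, 0, 0], 0], [0, [-0.5, 0, 0], 0]])

```text
t: 10.42
tool_pos: [0.5109, 0.1393, 0.0174]
tool_rot: [3.134, 0.212, 0.0]
contact_force: [3.6, -0.8, 1.8]
opening: -0.0001
grip_force: 1.4
```

Hooked and drawing at about 3 N.

Call:
send_rows(rows=[[0, [-0.5, 0, 0], 0], [0, [-0.4, 0, 0], 0], [0, [-0.3, 0, 0], 0], [0, [-0.3, 0, 0], 0], [0, [-0.2, 0, 0], 0], [0, [-0.2, 0, 0], 0]])

```text
t: 11.18
tool_pos: [0.4922, 0.1368, 0.0172]
tool_rot: [-3.134, -0.212, 0.0]
contact_force: [2.4, -1.4, 0.8]
opening: 0.0002
grip_force: 1.3
```

Call:
send_rows(rows=[[0, [-0.2, 0, 0], 0], [0, [-0.2, 0, 0], 0], [0, [-0.2, 0, 0], 0]])

```text
t: 11.55
tool_pos: [0.4887, 0.1363, 0.0175]
tool_rot: [-3.134, -0.212, -0.011]
contact_force: [15.1, 1.3, -9.3]
opening: -0.0001
grip_force: 7.1
```

Call:
send_rows(rows=[[0, [-0.2, 0, 0], 0], [0, [-0.2, 0, 0], 0]])

```text
t: 11.8
tool_pos: [0.4886, 0.1362, 0.018]
tool_rot: [-3.133, -0.211, -0.028]
contact_force: [27.8, 3.6, -22.8]
opening: 0.0
grip_force: 13.9
```

It is at the stop. I'll unload, rise clear and look.

Call:
send_rows(rows=[[0, [1.0, 0, 0], 0], [0, [1.2, 0, 0], 0], [0, [0, 0, 0], 0], [0, [0, 0, -4], 0], [0, [0, 0, -5], 0], [0, [0, 0, -6], 0], [0, [0, 0, -6], 0], [0, [-5, 0, 0], 0], [0, [-5, 0, 0], 0], [0, [0, 0, 0], 0]])

```text
t: 13.05
tool_pos: [0.4022, 0.1249, 0.2263]
tool_rot: [-3.134, -0.213, 0.002]
contact_force: [0.2, 0.4, 0.2]
opening: -0.0004
grip_force: 0.0
```

```bash
python3 - <<'E'
from s import *
state()
d=ctrl.get_image('top');save(d['frame'],'top4.png');lips(d)
d=ctrl.get_image('side');save(d['frame'],'side4.png')
E
```

```text
t 13.05 tcp [0.4022 0.1249 0.2263] yaw 7.8 z [-0.001  0.    -1.   ] F [0.2 0.4 0.2] op -0.00041740744845994416
orange [390. 214.] 204 ctr [ 622.4 -139.9] size [108.1   8.3] box [[610.0, -193.0], [619.0, -194.0], [634.0, -87.0], [626.0, -86.0]]
   depth z med [ 0.6238 -0.1396  0.0327] 0.037
orange [507. 262.] 85 ctr [ 527.9 -378.4] size [44.9 20.6] box [[505.0, -370.0], [506.0, -390.0], [551.0, -387.0], [550.0, -367.0]]
   depth z med [ 0.5264 -0.3754  0.0337] 0.038
orange [235. 363.] 58 ctr [314.2 173.4] size [18.6 28.9] box [[303.0, 187.0], [307.0, 158.0], [325.0, 160.0], [322.0, 189.0]]
   depth z med [0.4222 0.0774 0.5458] 0.547
orange [213. 366.] 87 ctr [305.5 221.1] size [19.4 47.5] box [[290.0, 242.0], [302.0, 196.0], [321.0, 201.0], [309.0, 247.0]]
   depth z med [0.4181 0.0977 0.5426] 0.544
orange [188. 370.] 73 ctr [298.4 270.6] size [21.2 54.7] box [[285.0, 297.0], [291.0, 242.0], [312.0, 245.0], [306.0, 299.0]]
   depth z med [0.415  0.1212 0.5427] 0.544
orange [161. 371.] 107 ctr [294.8 321.6] size [18.6 69.8] box [[278.0, 353.0], [294.0, 286.0], [312.0, 290.0], [296.0, 3
[... 726 characters left out ...]
5477] 0.549
green [320. 243.] 517 ctr [562.1   6.5] size [ 23.7 102.1] box [[510.0, 3.0], [610.0, -14.0], [614.0, 10.0], [514.0, 27.0]]
   depth z med [0.561  0.0059 0.0223] 0.026
green [258. 285.] 125 ctr [472.1 130. ] size [  4.8 105.6] box [[462.0, 182.0], [477.0, 77.0], [482.0, 78.0], [467.0, 183.0]]
   depth z med [0.4725 0.1309 0.0346] 0.037
green [215. 424.] 109 ctr [194.9 211.8] size [71.1  5.8] box [[188.0, 177.0], [194.0, 176.0], [201.0, 247.0], [196.0, 247.0]]
   depth z med [0.1944 0.2131 0.034 ] 0.037
green [422. 431.] 166 ctr [ 188.1 -202.5] size [107.6   5.8] box [[182.0, -256.0], [188.0, -256.0], [194.0, -149.0], [189.0, -149.0]]
   depth z med [ 0.1881 -0.2042  0.0351] 0.038
```

View pics/top4.png

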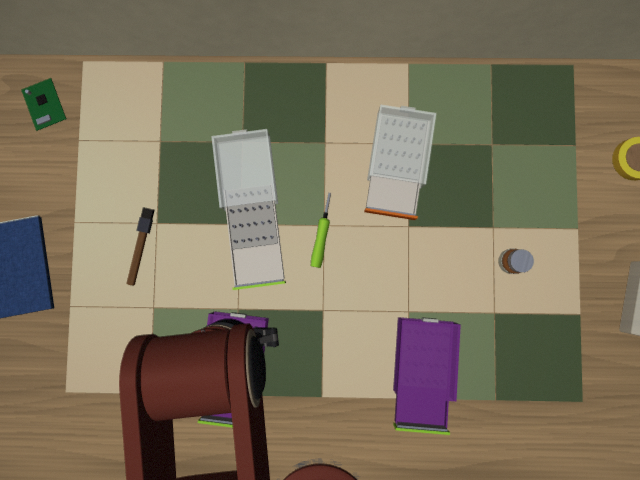

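The top view shows the orange tray home, lip at (390,214), and the green tray out at its stop, lip at (258,285). The driver (320,243), jar (517,261) and brush (140,245) have not moved, and the robot touches nothing.

```bash
python3 -c "
from station import ctrl
print(ctrl.finish_job())"
```

```text
the job is handed in; nothing more can be done
None
```

The orange tray is pushed home to its stop and the green tray was then hooked and drawn out to its stop, with closed fingers throughout and the screwdriver, jar and brush unmoved; the job was handed in at about 13 s, and the hand-in returned no verdict.

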